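# Wedge the tube-rack tray level

### The arm

A 6-joint arm with a two-finger parallel gripper is mounted at the origin on a cart in front of the work surface, level with it; the furniture and walls round the work are solid. World frame = base frame: x ahead of the robot, y to its left, z up, the work surface at z = 0. Lengths are in m, angles in degrees, forces in N, time in s.
With the tool pointing down it reaches from about 0.4 to 0.825 m from the base axis. Payload 7 kg.
Tool frame: the origin (TCP) lies midway between the tips of the shut fingers; the grasp point (between the pads) lies r.pinch_z behind it (r.pinch_z is the distance from the TCP to the grasp point, in m); z points along the fingers, y is the line along which they close (so a half turn about z gives the same grasp; the last joint's range is limited). The gripper opens to 88 mm and grips with 3 to 60 N. Pads are 19 mm wide; open, the fingers measure 130 mm over their backs; the gripper's body (78 mm by 193 mm) begins 47 mm behind the grasp point.
Start: joints at [16.507, 20.546, 0.682, 0, -70.136, -16.507], TCP at [0.675, -0, 0.192] pointing down, gripper open.
Joint ranges: [-176.03, 176.03], [-82.01, 121.73], [-58.28, 71.71], [-173.87, 95.51], [-174.79, -0.11], [-173.66, 173.66]. Speed limits (degrees/s): [136.94, 136.94, 172.46, 180, 180, 180].

### API

Orientations are given as [roll, pitch, yaw] about the fixed x, y, z axes, in that order (R = Rz(yaw) Ry(pitch) Rx(roll)).
In Python, from plant import r, optics, job gives the robot as it stands.
- The arm moves only by the shell command python3 -m crank 'ROWS' [FORCE]. ROWS is JSON, a list of rows, each an object with "xyz": the shift along the tool's x, y, z in units of 30 mm (1.0 is 30 mm), a list of three; "delta_rot": the turn, a rotation vector about the tool's x, y, z in degrees, a list of three; "claw": the closure, from 0 (fully open) to 1 (shut). A call has 1 to 20 rows; each row is the pose to reach, as a shift and turn from the pose commanded when the call began, along the tool's axes at that moment; what a row does not reach only later rows make up. A row lasts 1/8 s, in which the tool goes at most 62.5 mm and 10.7 degrees, less where a joint would pass 70% of its speed; a pose out of reach is approached as far as the arm can. A call with a gripper value outside its range is refused whole. The fingers move at their own pace and stop on an object; FORCE is the grip in N (left out, the last holds). Time passes only in rows, so rows that repeat a pose let the fingers close. It gives the time, the measured TCP pose, the force, the opening and the grip force at its end, in the units of the state.
- r.get_state(): the state, without advancing time (a new reading comes with each control period).
- optics.capture(name): name is "scene" or "side" or "wrist"; returns a dict with "img" (384x512x3 uint8, blue, green, red), "fovy" (degrees; the focal length in pixels is half the picture's height over the tangent of half this angle, whatever the lens; pixels are square), "cx", "cy" (the principal point, pixels), "eye" and "rotation" of the camera in the world; the wrist camera has in their place "hand_eye" (4x4, takes a point from camera to tool coordinates, whose origin is the TCP and whose axes are the flange's). Camera axes: x right, y up, looking along -z (the intrinsics and any distortion apply to the point x, -y, -z); pixel columns grow to the right and rows downward; lengths in m; the calibration is good to about 2 mm. A picture is of the moment at which its call begins: read the wrist's pose just before it. There is no depth.
- job.close_job(): hands the job in; it is judged then, once.
The state is a dict: "time_s": time; "joints": joint angles; "qd": joint speeds; "joint_torque": joint torques, N m; "tcp_pos": TCP position; "eef_rot": TCP orientation; "contact_force": force on the tool from outside, world axes, zero at the start; "moment": the same for the moment, N m; "gripper_width": finger opening in m; "gripper_force": force on a finger pad.
Only numpy, scipy, OpenCV 4.12 (cv2) and the standard library are available. Lean on these libraries where they do the work, as an engineer would, in place of code of your own. Each camera call takes 0.05 s, during which the arm holds its last target. There are 200 camera calls.

### The job

The hinged tray with the tube rack has dropped at its front. Pick up the long tapered white wedge, lay it flat on the steel seat strip and push its thin end in under the middle of the tray's front bar until the tray comes up level against its rubber stops and the wedge sits tight, so that it bears clearly more than the tray's weight: about 10 N on the bar is right, not over 15 N. Then let go of it; do not touch the tray or its rack, and leave the white spacer block and the two vials beside the stand where they are.

Things in the scene. Friction and masses are not known exactly. Their poses are not given: they have to be found in the camera images.
- stand: Fixed aluminium levelling stand. Origin on the bench top straight below the level tray's front bar; x is the push direction, from the front bar to the hinge at the back, y left, z up. Base plate 332 x 176 x 4 mm, x = -160 to +172 mm. Posts 52 mm high with rubber-faced stop hooks stand at x = 12, y = +-83 mm.
- tray: Hinged tray, plate 145 x 150 x 6 mm with a fixed green tube rack (top 67 mm above the bench, begins 35 mm behind the bar), 0.37 to 0.58 kg. Origin on the hinge axis: stand x = 145 mm, 36 mm up, along stand y. Level when its z axis is vertical. Starts 0.045 rad down at the front; stiff rubber stops meet it at level. Its weight alone puts 1.5 to 3.5 N on the bar.
- tray_bar (a point): Middle of the lowest line of the round steel front bar (8 mm diameter, 146 mm long, along stand y) under the tray's front edge: 22 mm above the bench when level, about 15.5 mm at the start. So the wedge is 11.3 to 17.5 mm thick at the bar when the tray is level, according to the seat's height.
- wedge_grip (a point): Grip point of the white plastic wedge (80 g, 28 mm wide, 140 mm long): centre of its heel block (30 mm in x, 28 mm in y, 48 mm high, grey ribs on its ends), 30 mm above the flat underside. x points to the thin end, z up. From the heel's front (15 mm ahead) the top slopes from 21 mm thick to 3 mm at the thin end, 125 mm ahead. Starts flat on the bench.
- wedge_tip (a point): Middle of the thin end of the wedge, 1.5 mm above its underside; same axes as the grip point.
- spacer: Bystander: white spacer block with the same heel (30 x 28 x 48 mm) but a shorter flat foot, 21 mm thick all along, not tapered, reaching 107 mm ahead. Origin under the heel's centre. Wedge and spacer change places.
- vial_a: Bystander: white capped vial 25 mm across, 61 mm high, standing to the left of the stand; origin at the underside.
- vial_b: Bystander: the same kind of vial to the right of the stand.
- seat_mark (a point): Point of the stand, x = -50 mm on its centre line, 7 mm above the bench, axes as the stand. Here runs the steel seat strip, 50 mm wide (y +-25), x = -155 to +95 mm of the stand. Its top is 4.5 to 10.7 mm above the bench, different each time and NOT measured by this point: feel for it. Strip and bar are smooth: friction about 0.35 with the wedge.

How it is judged (in metres and radians):
On the way:
1. the wedge's thin end is in under the middle of the front bar (x of wedge_tip in the frame of stand above 0.008 m and y of wedge_tip in the frame of stand between -0.03 and 0.03 m and angle between wedge_grip's own z axis and vertical below 0.15 rad), for 0.1 s.
At the end, for the whole second after the job is handed in: The tray is level to within 0.8 degrees (0.014 rad) and still; the wedge lies flat (within 0.05 rad), its thin end at least 40 mm past the bar and within 30 mm of the stand's centre line; let go of, the wedge bears on the tray with 5 to 15 N (the tray's weight alone is under 4 N) (angle between tray's own z axis and vertical below 0.014 rad and contact force between wedge and tray between 5 and 15 N and y of wedge_tip in the frame of stand between -0.03 and 0.03 m and angle between wedge_grip's own z axis and vertical below 0.05 rad and x of wedge_tip in the frame of stand above 0.04 m and linear speed of tray below 0.005 m/s); the robot touches nothing.
It fails at once if the wedge is driven against the tray with more than 18 N (contact force between wedge and tray above 18 N).
It fails at once if the robot presses on the tray or its rack (over 2 N) (contact force between any of the arm, the fingers and tray above 2 N).
It fails at once if the spacer or a vial is moved by more than 15 mm (distance of any of spacer, vial_a, vial_b from where it was at the start of the episode above 0.015 m).
It also fails if it takes over 69 s, if anything falls off the work surface, if the arm or the gripper's body presses on something with over 40 N, if the wrist force passes 120 N, or if a joint passes its speed limit or range.

## Working session

There is one attempt and no reset: what is moved stays moved. The work goes in short steps, Python scripts to look and compute and a shell command to move; the robot and the scene stay as the last step left them, time stands still between calls to the robot, and variables do not carry over. Pictures are saved under pics/ and viewed, at most 10 in all, crops included, and the job is handed in when it is done.

```bash
mkdir -p pics; ls
python3 - <<'E'
from plant import r, optics, job
import cv2
print(r.get_state(), r.pinch_z)
for n in("scene","side"):
    c=optics.capture(n); cv2.imwrite(f"pics/{n}0.png",c["img"]); print({k:v for k,v in c.items() if k!="img"})
E
```

```text
pics
{'time_s': 0.0, 'joints': array([ 1.65073312e+01,  2.05940465e+01,  6.35044161e-01, -2.09360630e-02,
       -7.01342791e+01, -1.65060210e+01]), 'qd': array([-0.04491519,  0.03792554, -0.08453156, -0.1013445 ,  0.06684881,
       -0.03464011]), 'joint_torque': array([-8.00930356e-04, -5.82726967e+01,  2.93058443e+01,  6.99745238e+00,
        6.93249181e-03, -2.06530804e-04]), 'tcp_pos': array([ 6.74473262e-01, -1.54879189e-05,  1.91500326e-01]), 'eef_rot': array([ 1.79904970e+02, -7.63549200e-03, -9.00058139e+01]), 'contact_force': array([ 0.24878019,  0.24125694, -0.73918378]), 'moment': array([ 0.02810204, -0.01835096,  0.02158698]), 'gripper_force': 0.0, 'gripper_width': 0.08750671825425103} 0.0188
{'fovy': 54.54646740603335, 'cx': 255.26779391586803, 'cy': 193.49688124882465, 'eye': array([-0.25369769,  0.91811629,  0.84654257]), 'rotation': array([  56.61906792,   -0.62606512, -136.5706724 ])}
{'fovy': 56.12115110472705, 'cx': 258.00758316060785, 'cy': 187.4970102419458, 'eye': array([ 0.42633935, -0.78436831,  0.75884338]), 'rotation': array([ 50.29936558,   0.22926037, -11.35327517])}
```

View pics/scene0.png

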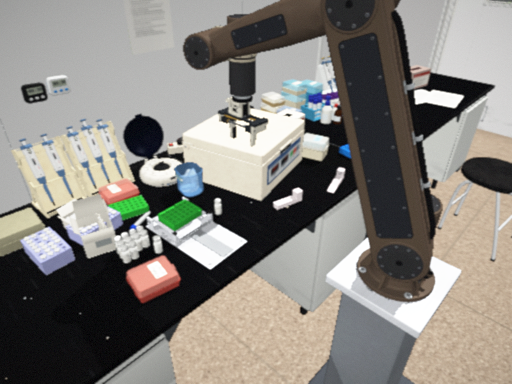

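View pics/side0.png

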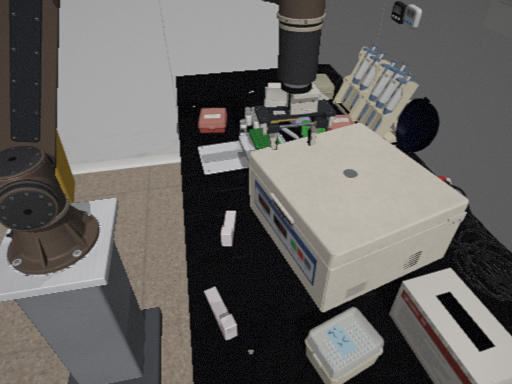

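The scene view shows the stand at about (200,235) and two white heeled pieces at (289,199) and (337,180). In the side view these are at (225,155), (229,228) and (220,312). I'll zoom in next.

Run:
```python
import cv2, numpy as np
a=cv2.imread("pics/scene0.png"); b=cv2.imread("pics/side0.png")
R=lambda i,x,y,w,h:cv2.resize(i[y:y+h,x:x+w],(400,300),interpolation=cv2.INTER_CUBIC)
m=np.vstack([np.hstack([R(a,262,150,100,75),R(a,140,190,120,90)]),np.hstack([R(b,170,200,200,150),R(b,190,100,120,90)])])
cv2.imwrite("pics/z1.png",m)
```

```text
(no output)
```

View pics/z1.png

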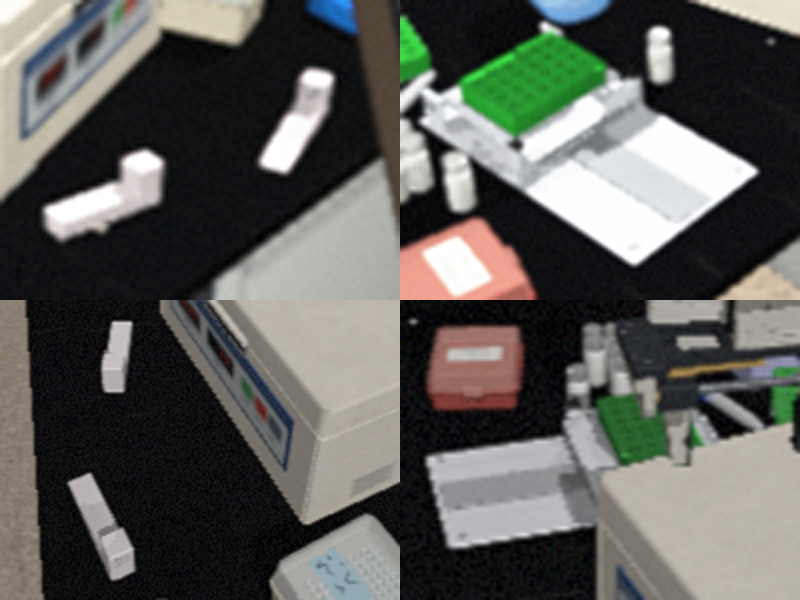

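```bash
cat > h.py <<'E'
import numpy as np
from scipy.spatial.transform import Rotation as Ro
from plant import r, optics
def ray(c,uv,T=None):
    h,w=c["img"].shape[:2]; f=h/2/np.tan(np.radians(c["fovy"]/2))
    d=np.array([(uv[0]-c["cx"])/f,-(uv[1]-c["cy"])/f,-1])
    if "eye" in c: return np.array(c["eye"]),Ro.from_euler('xyz',c["rotation"],degrees=True).as_matrix()@d
    H=np.array(c["hand_eye"]); s=c["st"]; M=Ro.from_euler('xyz',s["eef_rot"],degrees=True).as_matrix()
    return M@H[:3,3]+s["tcp_pos"], M@(H[:3,:3]@d)
def on(c,uv,z):
    e,d=ray(c,uv); return e+d*(z-e[2])/d[2]
def cap(n):
    s=r.get_state(); c=optics.capture(n); c["st"]=s; return c
E
python3 - <<'E'
from h import *
np.set_printoptions(precision=4,suppress=True)
a=cap("scene");b=cap("side")
print("heel",on(a,(341.5,169.5),.048),on(b,(228.5,320),.048))
print("tip",on(a,(331.5,191.5),.002),on(b,(211,290),.002))
print("front R",on(a,(247.1,241.6),.004),on(b,(205,174.4),.004))
print("front L",on(a,(210.5,268.6),.004),on(b,(198.4,147.1),.004))
print("spacer",on(a,(298,190.5),.048),on(b,(228,240),.048))
print(a["rotation"])
E
```

```text
heel [ 0.4357 -0.3675  0.048 ] [ 0.4427 -0.3672  0.048 ]
tip [ 0.4038 -0.2526  0.002 ] [ 0.4125 -0.2524  0.002 ]
front R [0.4322 0.221  0.004 ] [0.4379 0.2134 0.004 ]
front L [0.4244 0.3931 0.004 ] [0.4279 0.3888 0.004 ]
spacer [ 0.4672 -0.1019  0.048 ] [ 0.4723 -0.1403  0.048 ]
[  56.6191   -0.6261 -136.5707]
```

Run:
```python
from h import *
import cv2
np.set_printoptions(precision=3,suppress=True)
a=cap("scene");b=cap("side")
for p in((262,188),(185,158),(300,150)):print("scene box bottom",on(a,p,0.0))
for p in((250,192),(326,292)):print("side box bottom",on(b,p,0.0))
# box front vertical edges: top corner at same xy -> height via side
for p in((250,152),(330,255),(466,205)):print("side top",on(b,p,0.15))
w=cap("wrist");cv2.imwrite("pics/w0.png",w["img"]);print(w["hand_eye"],w["fovy"])
```

```text
scene box bottom [ 0.632 -0.072  0.   ]
scene box bottom [ 1.078 -0.01   0.   ]
scene box bottom [ 0.736 -0.468  0.   ]
side box bottom [0.573 0.095 0.   ]
side box bottom [ 0.687 -0.313  0.   ]
side top [0.578 0.104 0.15 ]
side top [ 0.676 -0.32   0.15 ]
side top [ 1.062 -0.236  0.15 ]
[[ 0.001  0.967  0.254  0.068]
 [ 1.    -0.001 -0.    -0.   ]
 [-0.     0.254 -0.967 -0.193]
 [ 0.     0.     0.     1.   ]] 64.80291291100497
```

View pics/w0.png

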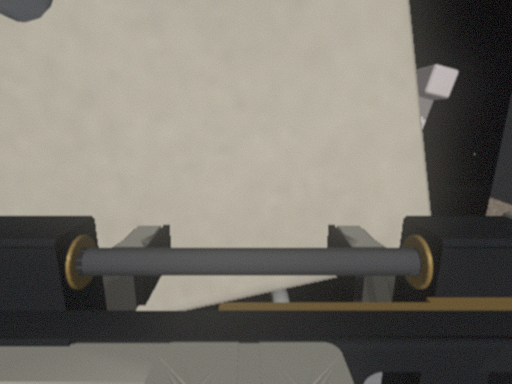

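The wrist view shows the cream box top right under the gripper (z≈0.15), and the spacer heel at (440,80). I'll move across at the current height to hover near the wedge's tip.

```bash
python3 -m crank '[{"xyz":[4,4.4,0],"delta_rot":[0,0,-8],"claw":0},{"xyz":[4,4.4,0],"delta_rot":[0,0,-8],"claw":0},{"xyz":[8.3,8.8,0],"delta_rot":[0,0,-15],"claw":0},{"xyz":[8.3,8.8,0],"delta_rot":[0,0,-15],"claw":0},{"xyz":[8.3,8.8,0],"delta_rot":[0,0,-15],"claw":0},{"xyz":[8.3,8.8,0],"delta_rot":[0,0,-15],"claw":0},{"xyz":[8.3,8.8,0],"delta_rot":[0,0,-15],"claw":0},{"xyz":[8.3,8.8,0],"delta_rot":[0,0,-15],"claw":0}]'
python3 - <<'E'
from h import *
import cv2
print(r.get_state()["tcp_pos"],r.get_state()["eef_rot"])
w=cap("wrist");cv2.imwrite("pics/w1.png",w["img"])
E
```

```text
time_s: 1.35
tcp_pos: [0.4112, -0.2492, 0.1928]
eef_rot: [-179.9, -0.0, -75.0]
contact_force: [-0.4, -0.7, 0.7]
gripper_width: 0.0874
gripper_force: 0.0
[ 0.41124797 -0.24917537  0.19279641] [-1.79949461e+02 -2.25452004e-02 -7.50473007e+01]
```

View pics/w1.png

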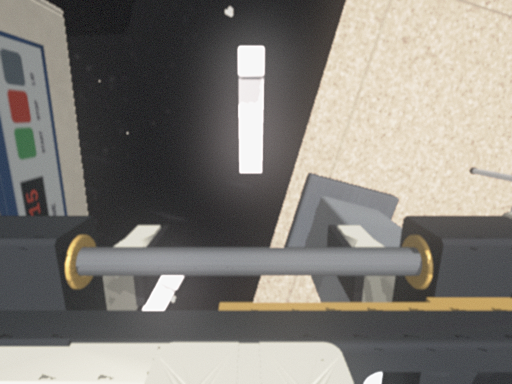

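The wedge stands upright in the image: heel top at about (251,61), tip edge at row 173, columns 240–262.

Run:
```python
from h import *
import cv2
np.set_printoptions(precision=4,suppress=True)
w=cap("wrist");g=cv2.cvtColor(w["img"],cv2.COLOR_BGR2GRAY)
m=(g>110).astype(np.uint8);m[:,:220]=0;m[:,285:]=0;m[:30]=0;m[190:]=0
for v in (48,60,72,100,130,165,170,172,174):
    c=np.where(m[v])[0]; print(v,c.min() if len(c) else None,c.max() if len(c) else None)
rows=np.where(m[:,251])[0];print(rows.min(),rows.max(), g[40:85:1,251])
t=on(w,(251.3,rows.max()+.5),.002)
h0=on(w,(251.5,rows.min()-.5),.048)
h1=on(w,(251.5,77),.048)
s=w["st"]
M=Ro.from_euler('xyz',s["eef_rot"],degrees=True).as_matrix()
print(t,h0,h1,np.linalg.norm((t-h0)[:2]),"tool:",M.T@(t-s["tcp_pos"]),M.T@(h0-s["tcp_pos"]),M.T@(h1-s["tcp_pos"]))
```

```text
48 237 265
60 237 265
72 237 265
100 238 264
130 238 264
165 239 263
170 239 263
172 239 262
174 None None
44 173 [ 81  78  82  88 158 249 252 248 247 247 247 247 247 247 247 247 247 247
 247 247 247 247 247 247 247 247 247 247 247 247 247 247 247 248 249 243
 212 167 165 212 236 239 239 238 239]
[ 0.4075 -0.2466  0.002 ] [ 0.4451 -0.3845  0.048 ] [ 0.4367 -0.3536  0.048 ] 0.14296507819511658 tool: [-0.0033  0.0035  0.1906] [0.1397 0.0028 0.1447] [0.1077 0.0029 0.1447]
```

```bash
python3 -m crank '[{"xyz":[4.1,0.1,0],"delta_rot":[0,0,0],"claw":0},{"xyz":[4.1,0.1,0],"delta_rot":[0,0,0],"claw":0},{"xyz":[4.1,0.1,3],"delta_rot":[0,0,0],"claw":0},{"xyz":[4.1,0.1,5],"delta_rot":[0,0,0],"claw":0},{"xyz":[4.1,0.1,6],"delta_rot":[0,0,0],"claw":0},{"xyz":[4.1,0.1,6.03],"delta_rot":[0,0,0],"claw":0},{"xyz":[4.1,0.1,6.03],"delta_rot":[0,0,0],"claw":0},{"xyz":[4.1,0.1,6.03],"delta_rot":[0,0,0],"claw":1},{"xyz":[4.1,0.1,6.03],"delta_rot":[0,0,0],"claw":1},{"xyz":[4.1,0.1,6.03],"delta_rot":[0,0,0],"claw":1},{"xyz":[4.1,0.1,6.03],"delta_rot":[0,0,0],"claw":1},{"xyz":[4.1,0.1,6.03],"delta_rot":[0,0,0],"claw":1},{"xyz":[4.1,0.1,6.03],"delta_rot":[0,0,0],"claw":1},{"xyz":[4.1,0.1,6.03],"delta_rot":[0,0,0],"claw":1}]' 25
```

```text
time_s: 3.2
tcp_pos: [0.4399, -0.3686, 0.0115]
eef_rot: [180.0, 0.0, -75.0]
contact_force: [-0.2, 0.4, -0.1]
gripper_width: 0.0274
gripper_force: 25.0
```

```bash
python3 -m crank '[{"xyz":[0,0,-2],"delta_rot":[0,0,0],"claw":1},{"xyz":[0,0,-4.6],"delta_rot":[0,0,0],"claw":1},{"xyz":[0,0,-4.6],"delta_rot":[0,0,0],"claw":1},{"xyz":[0,0,-4.6],"delta_rot":[0,0,0],"claw":1},{"xyz":[-21.7,-6,-4.6],"delta_rot":[0,0,0],"claw":1},{"xyz":[-21.7,-6,-4.6],"delta_rot":[0,0,0],"claw":1},{"xyz":[-21.7,-6,-4.6],"delta_rot":[0,0,0],"claw":1},{"xyz":[-21.7,-6,-4.6],"delta_rot":[0,0,0],"claw":1},{"xyz":[-21.7,-6,-4.6],"delta_rot":[0,0,0],"claw":1},{"xyz":[-21.7,-6,-4.6],"delta_rot":[0,0,0],"claw":1},{"xyz":[-21.7,-6,-4.6],"delta_rot":[0,0,0],"claw":1},{"xyz":[-21.7,-6,-4.6],"delta_rot":[0,0,0],"claw":1},{"xyz":[-21.7,-6,-4.6],"delta_rot":[0,0,0],"claw":1},{"xyz":[-21.7,-6,-4.6],"delta_rot":[0,0,0],"claw":1},{"xyz":[-21.7,-6,-4.6],"delta_rot":[0,0,0],"claw":1},{"xyz":[-21.7,-6,-4.6],"delta_rot":[0,0,0],"claw":1},{"xyz":[-21.7,-6,-4.6],"delta_rot":[0,0,0],"claw":1},{"xyz":[-21.7,-6,-4.6],"delta_rot":[0,0,0],"claw":1}]'
python3 -m crank '[{"xyz":[0,0,0],"delta_rot":[0,0,103],"claw":1},{"xyz":[0,0,0],"delta_rot":[0,0,103],"claw":1},{"xyz":[0,0,0],"delta_rot":[0,0,103],"claw":1},{"xyz":[0,0,0],"delta_rot":[0,0,103],"claw":1},{"xyz":[0,0,0],"delta_rot":[0,0,103],"claw":1},{"xyz":[0,0,0],"delta_rot":[0,0,103],"claw":1},{"xyz":[0,0,0],"delta_rot":[0,0,103],"claw":1},{"xyz":[0,0,0],"delta_rot":[0,0,103],"claw":1},{"xyz":[0,0,0],"delta_rot":[0,0,103],"claw":1},{"xyz":[0,0,0],"delta_rot":[0,0,103],"claw":1},{"xyz":[0,0,0],"delta_rot":[0,0,103],"claw":1},{"xyz":[0,0,0],"delta_rot":[0,0,103],"claw":1}]'
python3 - <<'E'
from h import *
import cv2
W=cap("wrist")["img"];b=cap("side")["img"]
cv2.imwrite("pics/w2.png",np.vstack([cv2.resize(W,(400,300)),cv2.resize(b[90:240,170:370],(400,300))]))
cv2.imwrite("pics/w2full.png",W)
E
```

```text
time_s: 5.45
tcp_pos: [0.4449, 0.3054, 0.1487]
eef_rot: [179.9, -0.1, -75.1]
contact_force: [0.2, -0.6, -1.1]
gripper_width: 0.0271
gripper_force: 25.0
time_s: 6.95
tcp_pos: [0.4454, 0.3062, 0.1497]
eef_rot: [180.0, 0.0, -177.9]
contact_force: [-0.1, -1.1, -1.3]
gripper_width: 0.0271
gripper_force: 25.0
```

View pics/w2.png

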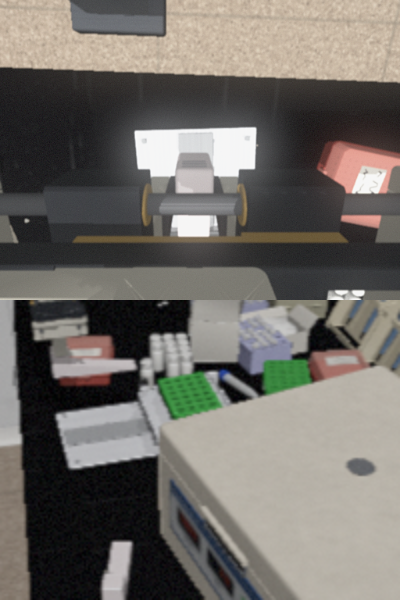

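The wrist view shows the plate's front edge (corners near (174,169) and (328,163) in full-size pixels) with the grey strip in the middle, columns ~228–274. I'll measure these precisely.

Run:
```python
from h import *
import cv2
np.set_printoptions(precision=4,suppress=True)
w=cap("wrist");s=w["st"];g=cv2.cvtColor(w["img"],cv2.COLOR_BGR2GRAY).astype(int)
def top(u):
    col=g[130:200,u]; return 130+np.argmax(col>150)
us=np.r_[180:222:4,282:326:4]; vs=np.array([top(u) for u in us]); print(vs)
k=np.polyfit(us,vs-.5,1); 
def side(v,a,b):
    c=np.where(g[v,a:b]>150)[0]; return a+c.min(),a+c.max()
for v in(178,188,198): print(v,side(v,150,350), list(g[v,218:290:2]))
for v in (185,):
    L,Rr=side(v,150,350)
    for u,vv,n in((L-.5,np.polyval(k,L),"cornerL"),(Rr+.5,np.polyval(k,Rr),"cornerR")):
        print(n,on(w,(u,vv),.004), "edge at row",on(w,(u,v),.004))
print(s["tcp_pos"],s["eef_rot"])
```

```text
[167 167 167 166 166 166 166 166 166 166 166 164 164 164 164 164 163 163
 163 163 163 163]
178 (np.int64(172), np.int64(327)) [np.int64(246), np.int64(246), np.int64(246), np.int64(246), np.int64(244), np.int64(233), np.int64(222), np.int64(220), np.int64(218), np.int64(219), np.int64(220), np.int64(220), np.int64(219), np.int64(219), np.int64(221), np.int64(218), np.int64(218), np.int64(217), np.int64(220), np.int64(217), np.int64(222), np.int64(221), np.int64(222), np.int64(221), np.int64(220), np.int64(220), np.int64(219), np.int64(212), np.int64(238), np.int64(245), np.int64(246), np.int64(246), np.int64(246), np.int64(246), np.int64(246), np.int64(246)]
188 (np.int64(173), np.int64(326)) [np.int64(246), np.int64(246), np.int64(246), np.int64(246), np.int64(244), np.int64(233), np.int64(220), np.int64(221), np.int64(219), np.int64(220), np.int64(223), np.int64(219), np.int64(220), np.int64(220), np.int64(221), np.int64(222), np.int64(219), np.int64(218), np.int64(220), np.int64(219), np.int64(219), np.int64(222), np.int64(222), np.int64(221), np.int64(223), np.int64(222), np.int6
[... 205 characters left out ...]
6), np.int64(246), np.int64(246), np.int64(247), np.int64(220), np.int64(170), np.int64(158), np.int64(158), np.int64(157), np.int64(159), np.int64(158), np.int64(158), np.int64(155), np.int64(154), np.int64(157), np.int64(154), np.int64(154), np.int64(155), np.int64(153), np.int64(154), np.int64(154), np.int64(155), np.int64(153), np.int64(165), np.int64(215), np.int64(218), np.int64(226), np.int64(246), np.int64(245), np.int64(246), np.int64(246), np.int64(246), np.int64(246), np.int64(246), np.int64(245)]
cornerL [0.4361 0.22   0.004 ] edge at row [0.4574 0.2194 0.004 ]
cornerR [0.4248 0.3942 0.004 ] edge at row [0.4509 0.3969 0.004 ]
[0.4453 0.3065 0.1496] [ 179.9924    0.0036 -177.9316]
```

```bash
python3 -m crank '[{"xyz":[0,0,1],"delta_rot":[0,0,-1.2],"claw":1},{"xyz":[0,0,2.5],"delta_rot":[0,0,-1.2],"claw":1},{"xyz":[0,0,3.8],"delta_rot":[0,0,-1.2],"claw":1},{"xyz":[0,0,4.15],"delta_rot":[0,0,-1.2],"claw":1},{"xyz":[0,0,4.15],"delta_rot":[0,0,-1.2],"claw":1},{"xyz":[0,0,4.15],"delta_rot":[0,0,-1.2],"claw":1},{"xyz":[0,0,4.15],"delta_rot":[0,0,-1.2],"claw":1}]'
python3 -m crank '[{"xyz":[0,0,0.05],"delta_rot":[0,0,0],"claw":1},{"xyz":[0,0,0.05],"delta_rot":[0,0,0],"claw":1}]' | grep -E "tcp|cont"
python3 -m crank '[{"xyz":[0,0,0.05],"delta_rot":[0,0,0],"claw":1},{"xyz":[0,0,0.05],"delta_rot":[0,0,0],"claw":1}]'| grep -E "tcp|cont"
```

```text
time_s: 7.98
tcp_pos: [0.4459, 0.3076, 0.0265]
eef_rot: [179.9, 0.1, -176.8]
contact_force: [0.0, -0.5, -0.6]
gripper_width: 0.027
gripper_force: 25.0
tcp_pos: [0.4453, 0.3069, 0.0238]
contact_force: [0.7, -0.4, -1.2]
tcp_pos: [0.4452, 0.3067, 0.0219]
contact_force: [0.5, -0.1, 0.0]
```

```bash
for i in 1 2 3; do python3 -m crank '[{"xyz":[0,0,0.03],"delta_rot":[0,0,0],"claw":1},{"xyz":[0,0,0.03],"delta_rot":[0,0,0],"claw":1}]' | grep -E "tcp|cont"; done
```

```text
tcp_pos: [0.4452, 0.3067, 0.021]
contact_force: [-0.2, 0.2, -0.5]
tcp_pos: [0.4453, 0.3067, 0.0202]
contact_force: [-0.2, 0.8, -0.7]
tcp_pos: [0.4453, 0.3068, 0.0193]
contact_force: [0.9, 0.7, -0.6]
```

```bash
for i in 1 2 ; do python3 -m crank '[{"xyz":[0,0,0.03],"delta_rot":[0,0,0],"claw":1},{"xyz":[0,0,0.03],"delta_rot":[0,0,0],"claw":1}]' | grep -E "tcp|cont"; done
```

```text
tcp_pos: [0.4453, 0.3068, 0.0187]
contact_force: [-0.9, -0.9, 2.9]
tcp_pos: [0.4454, 0.3068, 0.0185]
contact_force: [-4.4, -2.0, 11.8]
```

```bash
python3 -m crank '[{"xyz":[0,0,-0.03],"delta_rot":[0,0,0],"claw":1},{"xyz":[0,0,-0.03],"delta_rot":[0,0,0],"claw":0.5},{"xyz":[0,0,-0.03],"delta_rot":[0,0,0],"claw":0.5},{"xyz":[0,0,-0.03],"delta_rot":[0,0,0],"claw":0.5},{"xyz":[0,0,-0.03],"delta_rot":[0,0,0],"claw":0.5},{"xyz":[0,0,-0.03],"delta_rot":[0,0,0],"claw":1},{"xyz":[0,0,-0.03],"delta_rot":[0,0,0],"claw":1},{"xyz":[0,0,-0.03],"delta_rot":[0,0,0],"claw":1},{"xyz":[0,0,-0.03],"delta_rot":[0,0,0],"claw":1},{"xyz":[0,0,-0.03],"delta_rot":[0,0,0],"claw":1}]' 20
python3 -m crank '[{"xyz":[-0.2,0,0],"delta_rot":[0,0,0],"claw":1},{"xyz":[-0.5,0,0],"delta_rot":[0,0,0],"claw":1},{"xyz":[-0.8,0,0],"delta_rot":[0,0,0],"claw":1},{"xyz":[-1.1,0,0],"delta_rot":[0,0,0],"claw":1},{"xyz":[-1.3,0,0],"delta_rot":[0,0,0],"claw":1},{"xyz":[-1.3,0,0],"delta_rot":[0,0,0],"claw":1}]'
```

```text
time_s: 10.98
tcp_pos: [0.4453, 0.3068, 0.0185]
eef_rot: [-180.0, -0.0, -176.8]
contact_force: [-0.3, -0.0, -0.9]
gripper_width: 0.027
gripper_force: 20.0
time_s: 11.72
tcp_pos: [0.4849, 0.3091, 0.0184]
eef_rot: [180.0, 0.0, -176.8]
contact_force: [1.0, -0.5, -0.1]
gripper_width: 0.0272
gripper_force: 20.0
```

```bash
python3 -m crank '[{"xyz":[-0.15,0,0],"delta_rot":[0,0,0],"claw":1},{"xyz":[-0.3,0,0],"delta_rot":[0,0,0],"claw":1},{"xyz":[-0.3,0,0],"delta_rot":[0,0,0],"claw":1}]'| grep -E "tcp|cont"
python3 -m crank '[{"xyz":[-0.15,0,0],"delta_rot":[0,0,0],"claw":1},{"xyz":[-0.3,0,0],"delta_rot":[0,0,0],"claw":1},{"xyz":[-0.3,0,0],"delta_rot":[0,0,0],"claw":1}]'| grep -E "tcp|cont"
python3 -m crank '[{"xyz":[-0.15,0,0],"delta_rot":[0,0,0],"claw":1},{"xyz":[-0.15,0,0],"delta_rot":[0,0,0],"claw":1}]'| grep -E "tcp|cont"
python3 - <<'E'
from h import *
import cv2
a=cap("scene")["img"];b=cap("side")["img"]
cv2.imwrite("pics/p3.png",np.hstack([cv2.resize(a[190:280,140:260],(400,300),interpolation=2),cv2.resize(b[100:190,190:310],(400,300),interpolation=2)]))
E
```

```text
tcp_pos: [0.4936, 0.3096, 0.0184]
contact_force: [0.0, -0.7, 0.6]
tcp_pos: [0.5024, 0.3099, 0.0184]
contact_force: [-1.4, -0.9, 1.3]
tcp_pos: [0.5071, 0.3102, 0.0184]
contact_force: [-1.6, -0.5, 0.6]
```

View pics/p3.png

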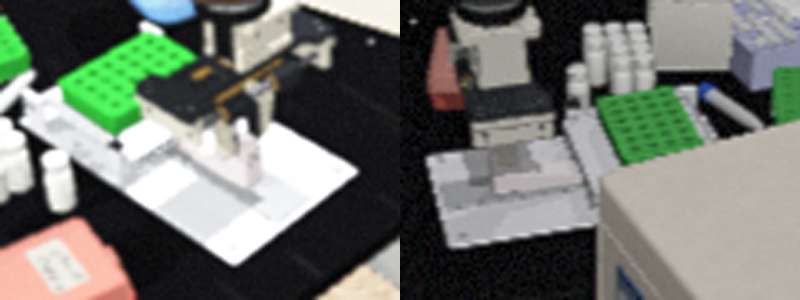

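The wedge lies along the strip and enters under the middle of the bar, and the vials are clear. I'll continue the push.

```bash
for i in 1 2 3 4; do python3 -m crank '[{"xyz":[-0.08,0,0],"delta_rot":[0,0,0],"claw":1},{"xyz":[-0.15,0,0],"delta_rot":[0,0,0],"claw":1},{"xyz":[-0.15,0,0],"delta_rot":[0,0,0],"claw":1}]'| grep -E "tcp|cont"; done
```

```text
tcp_pos: [0.5114, 0.3105, 0.0184]
contact_force: [-1.9, -0.0, 1.5]
tcp_pos: [0.516, 0.3108, 0.0184]
contact_force: [-1.8, -0.9, 1.1]
tcp_pos: [0.5205, 0.311, 0.0184]
contact_force: [-1.8, -1.2, 0.2]
tcp_pos: [0.525, 0.3113, 0.0185]
contact_force: [-2.0, -0.6, -1.4]
```

```bash
for i in 1 2 3 4; do python3 -m crank '[{"xyz":[-0.04,0,0],"delta_rot":[0,0,0],"claw":1},{"xyz":[-0.04,0,0],"delta_rot":[0,0,0],"claw":1}]'| grep -E "tcp|cont"; done
```

```text
tcp_pos: [0.5259, 0.3113, 0.0184]
contact_force: [-2.0, 0.2, 0.8]
tcp_pos: [0.5271, 0.3114, 0.0184]
contact_force: [-2.8, 0.2, 1.3]
tcp_pos: [0.5284, 0.3114, 0.0184]
contact_force: [-2.6, -0.2, 0.7]
tcp_pos: [0.5296, 0.3115, 0.0184]
contact_force: [-1.1, 0.3, -0.1]
```

```bash
for i in 1 2 3 4 5; do python3 -m crank '[{"xyz":[-0.03,0,0],"delta_rot":[0,0,0],"claw":1},{"xyz":[-0.03,0,0],"delta_rot":[0,0,0],"claw":1}]'| grep -E "tcp|cont"; done; date
```

```text
tcp_pos: [0.5304, 0.3116, 0.0184]
contact_force: [-2.8, -0.2, 0.0]
tcp_pos: [0.5313, 0.3116, 0.0185]
contact_force: [-2.7, -0.4, 0.3]
tcp_pos: [0.5323, 0.3117, 0.0185]
contact_force: [-2.4, -0.9, -0.2]
tcp_pos: [0.5331, 0.3117, 0.0184]
contact_force: [-1.9, 0.1, -0.4]
tcp_pos: [0.5341, 0.3118, 0.0184]
contact_force: [-2.4, -0.8, 0.0]
Thu Dec  3 08:45:58 UTC 2026
```

```bash
for i in 1 2 3; do python3 -m crank '[{"xyz":[-0.03,0,0],"delta_rot":[0,0,0],"claw":1},{"xyz":[-0.03,0,0],"delta_rot":[0,0,0],"claw":1}]'| grep -E "tcp|cont"; done
```

```text
tcp_pos: [0.5349, 0.3118, 0.0185]
contact_force: [-2.6, -0.1, 0.0]
tcp_pos: [0.5358, 0.3119, 0.0185]
contact_force: [-1.5, -0.4, 0.5]
tcp_pos: [0.5367, 0.3119, 0.0185]
contact_force: [-1.9, -0.5, 0.6]
```

```bash
for i in 1 2 3; do python3 -m crank '[{"xyz":[-0.03,0,0],"delta_rot":[0,0,0],"claw":1},{"xyz":[-0.03,0,0],"delta_rot":[0,0,0],"claw":1}]'| grep -E "tcp|cont"; done
```

```text
tcp_pos: [0.5373, 0.3119, 0.0184]
contact_force: [-3.3, -0.5, 1.3]
tcp_pos: [0.5378, 0.3117, 0.0184]
contact_force: [-5.8, 0.1, 1.5]
tcp_pos: [0.5382, 0.3116, 0.0183]
contact_force: [-6.8, -1.2, 3.7]
```

```bash
for i in 1 2; do python3 -m crank '[{"xyz":[-0.015,0,-0.005],"delta_rot":[0,0,0],"claw":1},{"xyz":[-0.015,0,-0.005],"delta_rot":[0,0,0],"claw":1},{"xyz":[-0.015,0,-0.005],"delta_rot":[0,0,0],"claw":1}]'| grep -E "tcp|cont"; done
```

```text
tcp_pos: [0.5383, 0.3116, 0.0183]
contact_force: [-9.3, 0.6, 3.2]
tcp_pos: [0.5384, 0.3115, 0.0183]
contact_force: [-9.9, 1.0, 3.2]
```

```bash
for i in 1 2; do python3 -m crank '[{"xyz":[-0.01,0,-0.005],"delta_rot":[0,0,0],"claw":1},{"xyz":[-0.01,0,-0.005],"delta_rot":[0,0,0],"claw":1},{"xyz":[-0.01,0,-0.005],"delta_rot":[0,0,0],"claw":1}]'| grep -E "tcp|cont"; done
```

```text
tcp_pos: [0.5385, 0.3115, 0.0183]
contact_force: [-10.4, 0.9, 3.3]
tcp_pos: [0.5386, 0.3115, 0.0184]
contact_force: [-9.8, -0.2, 2.5]
```

```bash
python3 -m crank '[{"xyz":[0,0,0],"delta_rot":[0,0,0],"claw":0.4},{"xyz":[0,0,0],"delta_rot":[0,0,0],"claw":0.4},{"xyz":[0,0,0],"delta_rot":[0,0,0],"claw":0.2},{"xyz":[0,0,0],"delta_rot":[0,0,0],"claw":0.2},{"xyz":[0,0,0],"delta_rot":[0,0,0],"claw":0.2},{"xyz":[0,0,0],"delta_rot":[0,0,0],"claw":0.2}]'
python3 -m crank '[{"xyz":[0,0,-0.8],"delta_rot":[0,0,0],"claw":0.2},{"xyz":[0.2,0,-2],"delta_rot":[0,0,0],"claw":0.2},{"xyz":[1.5,0,-3.5],"delta_rot":[0,0,0],"claw":0.2},{"xyz":[3,0,-4.5],"delta_rot":[0,0,0],"claw":0.2},{"xyz":[3,0,-4.5],"delta_rot":[0,0,0],"claw":0.2},{"xyz":[3,0,-4.5],"delta_rot":[0,0,0],"claw":0.2}]'
python3 - <<'E'
from h import *
import cv2
a=cap("scene")["img"];b=cap("side")["img"]
cv2.imwrite("pics/p4.png",np.hstack([cv2.resize(a[190:280,140:260],(400,300),interpolation=2),cv2.resize(b[100:190,190:310],(400,300),interpolation=2)]))
E
```

```text
time_s: 20.32
tcp_pos: [0.5409, 0.3121, 0.0191]
eef_rot: [180.0, 0.0, -176.8]
contact_force: [-0.3, -0.2, 0.2]
gripper_width: 0.0701
gripper_force: 0.0
time_s: 21.08
tcp_pos: [0.451, 0.3073, 0.1542]
eef_rot: [180.0, 0.0, -176.8]
contact_force: [-0.2, -0.0, -1.1]
gripper_width: 0.0701
gripper_force: 0.0
```

View pics/p4.png

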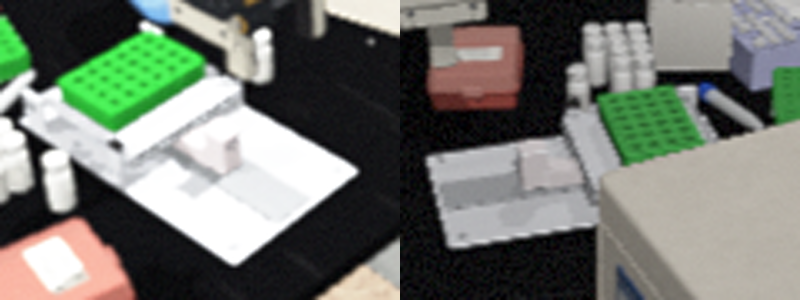

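The wedge stands free on the strip and the tray looks level. The last push reading puts about 9–10 N on the bar, so I'm handing in.

```bash
python3 -c "
from plant import job
print(job.close_job())"
```

```text
the job is handed in; nothing more can be done
None
```

The wedge is flat on the strip under the middle of the front bar, and I let go of it and handed the job in. The tray looked level in the last picture, and I estimate about 10 N on the bar from the push force (not measured after release); no verdict came back.

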